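Find the thread hand and take off a refill cylinder's cap

TASK

Unscrew the cap of the left one (seen from the robot) of the two metal refill cylinders on the wooden block: one of the pair has an ordinary thread and the other a reverse thread, and nothing shows which, so try the cap both ways and turn it the way it gives, about a quarter turn, before lifting it. Lift the cap straight off and finish while still holding it in the gripper, upright and still, about 8 cm above its cylinder's mouth. Leave the other cylinder's cap, the mug, the glass and the keys alone.

Things in the scene. Friction and masses are not known exactly. Their poses are not given: they have to be found in the camera images.
- block: wooden block fixed on the table, 110 x 250 x 30 mm, with a cylinder at y = +80 mm (left) and one at y = -80 mm (right) of its frame. Origin at the centre of its underside; x points away from the robot, y to its left, yaw within 0.35 rad
- cylinder_a: aluminium refill cylinder, 56 mm across, upright, clamped fast on the block. Origin on its axis at its foot, 30 mm above the table; z up; x, y point anywhere. Shoulder slopes in from radius 28 mm at z = 72 mm to the neck at z = 96; neck 24 mm across, mouth at z = 130 mm, hidden by the cap. Which of the two twins stands on the left varies; one (not told which) has the reverse thread.
- cylinder_b: aluminium refill cylinder, 56 mm across, upright, clamped fast on the block. Origin on its axis at its foot, 30 mm above the table; z up; x, y point anywhere. Shoulder slopes in from radius 28 mm at z = 72 mm to the neck at z = 96; neck 24 mm across, mouth at z = 130 mm, hidden by the cap. Looks just like cylinder_a; its thread has the other hand.
- cap_a: grey ribbed round screw cap, 45 mm across, 32.5 mm high, hollow, about 45 g. Origin at the centre of its lower rim, z up; seated, it is 102 mm above cylinder_a's origin and its x axis agrees with the cylinder's to about 0.05 rad. Does not rise while turned (1.5 mm play); once free it lifts straight off and leaves the neck after 30 mm. Grip its side from above with 20 to 40 N.
- cap_b: just like cap_a, on cylinder_b. Both caps turn with hardly any friction: the wrong way to a hard stop within 10 degrees (then the fingers slip round), the right way freely; free to lift from about 50 to 110 degrees (75 is best), where another stop is. Ordinary thread: loosens anticlockwise seen from above (+z turn); reverse: clockwise
- mug: white mug with a handle, 92 x 127 x 95 mm, bystander behind the block; origin at the centre of its underside
- glass: clear drinking glass, 81 mm across, 92 mm high, bystander to the right of the block; origin at the centre of its underside
- keys_1: small bunch of keys, 104 x 115 x 8 mm, lying on the table to the left of the block, bystander; origin at its underside
Not all that is in view belongs to the job. What is shaped like the cap_a but purple or yellow is not meant.

How it is judged:
On the way:
1. the left cylinder's cap is turned loose by the fingers, at least 40 degrees, while still seated on its neck (((y of cylinder_a in the frame of block above 0 m and angle between the x axis of cap_a and the x axis of cylinder_a, either way round above 0.7 rad and z of cap_a in the frame of cylinder_a below 0.11 m and horizontal distance between cap_a and cylinder_a below 0.008 m and contact force between the fingers and cap_a above 0.5 N) or (y of cylinder_b in the frame of block above 0 m and angle between the x axis of cap_b and the x axis of cylinder_b, either way round above 0.7 rad and z of cap_b in the frame of cylinder_b below 0.11 m and horizontal distance between cap_b and cylinder_b below 0.008 m and contact force between the fingers and cap_b above 0.5 N))), for 0.1 s.
At the end, for the whole second after the job is handed in: The left cap is held in the fingers clear of its cylinder: lower rim 35 to 220 mm above the mouth, within 60 mm of the axis sideways, tilted under 20 degrees, at rest; the other cap is still seated on its cylinder (((y of cylinder_a in the frame of block above 0 m and z of cap_a in the frame of cylinder_a between 0.165 and 0.35 m and horizontal distance between cap_a and cylinder_a below 0.06 m and angle between cap_a's own z axis and vertical below 0.35 rad and contact force between the fingers and cap_a above 1 N and contact force between cap_a and cylinder_a below 0.05 N and linear speed of cap_a below 0.03 m/s and z of cap_b in the frame of cylinder_b below 0.108 m and horizontal distance between cap_b and cylinder_b below 0.008 m) or (y of cylinder_b in the frame of block above 0 m and z of cap_b in the frame of cylinder_b between 0.165 and 0.35 m and horizontal distance between cap_b and cylinder_b below 0.06 m and angle between cap_b's own z axis and vertical below 0.35 rad and contact force between the fingers and cap_b above 1 N and contact force between cap_b and cylinder_b below 0.05 N and linear speed of cap_b below 0.03 m/s and z of cap_a in the frame of cylinder_a below 0.108 m and horizontal distance between cap_a and cylinder_a below 0.008 m))); the arm keeps its last pose, push and grip.
It fails at once if the other cylinder's cap is moved by more than 10 mm or turned by more than 20 degrees ((y of cylinder_a in the frame of block above 0 m and (distance of cap_b from where it was at the start of the episode above 0.01 m or angle between the x axis of cap_b and the x axis of cylinder_b, either way round above 0.35 rad)) or (y of cylinder_b in the frame of block above 0 m and (distance of cap_a from where it was at the start of the episode above 0.01 m or angle between the x axis of cap_a and the x axis of cylinder_a, either way round above 0.35 rad))).
It fails at once if the mug, the glass or the keys are moved by more than 30 mm (distance of any of mug, glass, keys_1 from where it was at the start of the episode above 0.03 m).
It also fails if it takes over 35 s, if anything falls off the work surface, if the arm or the gripper's body presses on something with over 40 N, if the wrist force passes 120 N, or if a joint passes its speed limit or range.

ROBOT

A 6-joint arm with a two-finger parallel gripper is mounted at the origin on a cart in front of the work surface, level with it; the furniture and walls round the work are solid. World frame = base frame: x ahead of the robot, y to its left, z up, the work surface at z = 0. Lengths are in m, angles in rad, forces in N, time in s.
With the tool pointing down it reaches from about 0.275 to 0.75 m from the base axis. Payload 10.2 kg.
Tool frame: the origin (TCP) lies midway between the tips of the shut fingers; the grasp point (between the pads) lies 19 mm behind it (env.hold_point_z is the distance from the TCP to the grasp point, in m); z points along the fingers, y is the line along which they close (so a half turn about z gives the same grasp; the last joint's range is limited). The gripper opens to 85 mm and grips with 20 to 120 N. Pads are 22 mm wide; open, the fingers measure 114 mm over their backs; the gripper's body (76 mm by 85 mm) begins 54 mm behind the grasp point. The pads swing forward as they close: fully open they stand 13 mm farther back than shut.
Start: joints at [1.077, 0.313, 1.498, -0, 1.331, -0.223], TCP at [0.14, 0.506, 0.231] pointing down, gripper open.
Joint ranges: [-2.94, 2.94], [-0.97, 2.17], [0.19, 2.56], [-1.23, 4.37], [0.02, 3.11], [-2.88, 2.88]. Speed limits (rad/s): [2.39, 2.39, 3.01, 3.14, 3.14, 3.14].

INTERFACE

Orientations are given as a unit quaternion [x, y, z, w].
In Python, from bench import env, kinematics, monitor, eyes, job gives the robot as it stands. The module is installed in compiled form; this text tells all that it offers. Calls block until the motion is done:
- env.reach(position, orientation): joint-space move of the TCP to a pose.
- env.movel(position, velocity=0.15, frame=None, guard=None): straight line of the TCP; frame=None keeps the orientation; velocity is the mean speed in m/s. With guard (N) it stops when the force on the tool has changed by that much, and returns True; else False.
- env.set_joints(angles): joint-space move.
- env.release() and env.close_gripper(effort=None): open the fingers fully, or close them until they stop; effort is the grip in N (None keeps the last).
- env.hold(seconds).
- kinematics.ik(position, orientation): joint angles nearest the present ones, or None.
- monitor.sense(): the state.
- eyes.grab_frame(name): name is "scene" or "top"; returns a dict with "frame" (384x512x3 uint8, red, green, blue), "mtx" (3x3 intrinsics, pixels), "k1" (the pictures are not rectified: a ray, as slopes to the right and down, at radius r is drawn at 1 + k1 r^2 times it, then the intrinsics apply), "view" (4x4, takes a point from world to camera coordinates). Camera axes: x right, y down, z forward; pixel columns grow to the right and rows downward; lengths in m; the calibration is good to about 2 mm. A picture is of the moment at which its call begins. There is no depth.
A pose or a line that the arm cannot do raises env.MotionError and nothing moves.
- job.hand_in(): hands the job in; it is judged then, once.
The state is a dict: "clock": time; "joints": joint angles; "qvel": joint speeds; "joint_efforts": joint torques, N m; "position": TCP position; "ee_rot": TCP orientation; "contact_force": force on the tool from outside, world axes, zero at the start; "ft_torque": the same for the moment, N m; "finger_gap": opening from 0.0 (shut) to 1.0 (fully open); "gripper_force": force on a finger pad.
Only numpy, scipy, OpenCV 4.12 (cv2) and the standard library are available. Lean on these libraries where they do the work, as an engineer would, in place of code of your own. Each camera call takes 0.05 s, during which the arm holds its last target. There are 200 camera calls.

## Working session

There is one attempt and no reset: what is moved stays moved. The work goes in short steps, each a Python script; the robot and the scene stay as the last script left them, time stands still between calls to the robot, and variables do not carry over. Pictures are saved under pics/ and viewed, at most 10 in all, crops included, and the job is handed in when it is done.

```bash
mkdir -p pics; python3 - <<'E'
from bench import env,eyes,monitor
import cv2
for n in("scene","top"):
    d=eyes.grab_frame(n); cv2.imwrite(f"pics/{n}0.png",cv2.cvtColor(d["frame"],cv2.COLOR_RGB2BGR))
    print(n,d["mtx"].tolist(),d["k1"],d["view"].round(4).tolist())
s=monitor.sense();print(s["clock"],s["ee_rot"],s["finger_gap"],env.hold_point_z)
E
```

```text
scene [[349.56183805743905, 0.0, 255.49183302514663], [0.0, 349.56183805743905, 189.94687201903955], [0.0, 0.0, 1.0]] -0.08364788978364782 [[0.6409, -0.7675, -0.0109, -0.321], [-0.5323, -0.4341, -0.7268, 0.3764], [0.5531, 0.4716, -0.6868, 0.6425], [0.0, 0.0, 0.0, 1.0]]
top [[419.1790460167938, 0.0, 258.4909296169448], [0.0, 419.1790460167938, 193.215074172806], [0.0, 0.0, 1.0]] 0.004202959298040323 [[-0.0297, -0.9995, 0.0089, 0.0402], [-0.9835, 0.0277, -0.1789, 0.5621], [0.1785, -0.0141, -0.9838, 1.0461], [0.0, 0.0, 0.0, 1.0]]
0.1 [ 1.35000455e-01  9.90845372e-01 -5.36114071e-04 -1.96541101e-04] 0.9976019036434827 0.0187
```

View pics/top0.png

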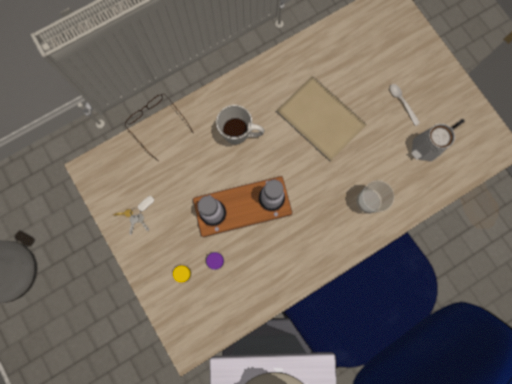

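View pics/scene0.png

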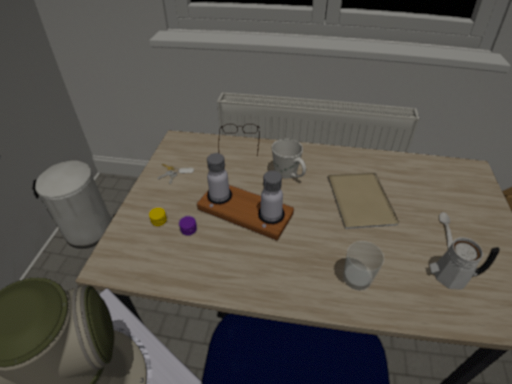

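The top view shows two cylinders on the block. The left cap is near (209,203) and the right cap near (272,188). Yellow (181,273) and purple (215,261) are loose lids, not meant. The left one (+y) is the grey cap on the block at (209,203). I'll confirm it in enlarged crops.

```bash
python3 - <<'E'
import cv2,numpy as np
a=cv2.imread("pics/top0.png")[165:245,185:300]; b=cv2.imread("pics/scene0.png")[145:240,195:300]
a=cv2.resize(a,None,fx=5,fy=5,interpolation=cv2.INTER_CUBIC);b=cv2.resize(b,(400,400*95//105),interpolation=cv2.INTER_CUBIC)
a=cv2.resize(a,(575,400)); cv2.imwrite("pics/ctop.png",a); cv2.imwrite("pics/cscene.png",cv2.resize(cv2.imread("pics/scene0.png")[145:240,195:300],None,fx=5,fy=5,interpolation=cv2.INTER_CUBIC))
E
```

```text
(no output)
```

View pics/ctop.png

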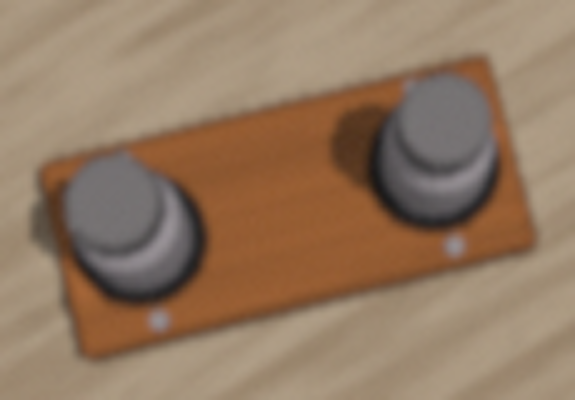

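View pics/cscene.png

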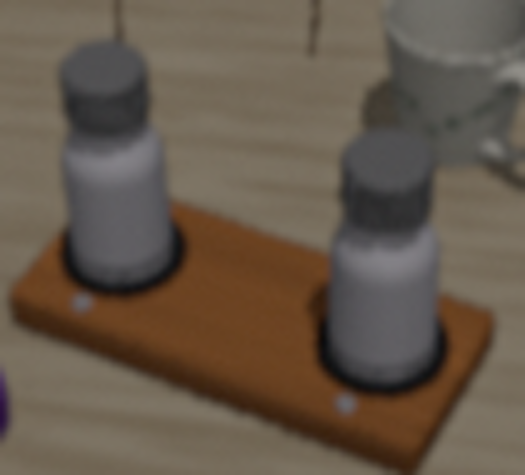

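Crops confirm: the left grey cap's top disc is centred at about (115,203) in the top crop, i.e. full-image (207.6,205.2). In the scene crop it is (105,70), full-image (215.6,158.6). It sits on the block's left cylinder. Next I triangulate and check against the known sizes.

```bash
cat > h.py <<'E'
import numpy as np,cv2
from scipy.spatial.transform import Rotation as R
from bench import env,kinematics,monitor,eyes,job
def ray(d,px):
    K=d["mtx"]; p=np.array([(px[0]-K[0,2])/K[0,0],(px[1]-K[1,2])/K[1,1]]); s=p.copy()
    for _ in range(20): s=p/(1+d["k1"]*(s@s))
    V=d["view"]; return -V[:3,:3].T@V[:3,3], V[:3,:3].T@np.r_[s,1]
def atz(d,px,z):
    c,r=ray(d,px); return c+r*(z-c[2])/r[2]
def down(yaw): # tool z down, tool y direction at world angle yaw
    y=np.array([np.cos(yaw),np.sin(yaw),0]);z=np.array([0,0,-1.]);x=np.cross(y,z)
    return R.from_matrix(np.c_[x,y,z]).as_quat()
E
python3 - <<'E'
from h import *
t=eyes.grab_frame("top");s=eyes.grab_frame("scene")
f=lambda p,o:((p[0]+.5)/5-.5+o[0],(p[1]+.5)/5-.5+o[1])
for a,b in(((115,203),(105,70)),((445,121),(388,162))):
    a=f(a,(185,165));b=f(b,(195,145))
    c1,r1=ray(t,a);c2,r2=ray(s,b)
    k=np.linalg.lstsq(np.c_[r1,-r2],c2-c1,rcond=None)[0]
    print("tri",(c1+r1*k[0]).round(4),(c2+r2*k[1]).round(4),"plane",atz(t,a,.1645).round(4),atz(s,b,.1645).round(4))
c=[atz(t,f(p,(185,165)),.03) for p in((42,165),(483,60),(533,245),(90,357))]
m=np.mean(c,0); e=(c[0]+c[3]-c[1]-c[2])[:2]; e/=np.linalg.norm(e)
print(np.round(c,3),m,"yaw",np.arctan2(-e[0],e[1]),"left",m[:2]+.08*e,"right",m[:2]-.08*e)
q0=monitor.sense()["joints"];print(q0)
for y in np.linspace(-np.pi,np.pi,13):
    q=kinematics.ik((m+np.r_[.08*e,0])*[1,1,0]+[0,0,.2],down(y)); print(round(y,2),None if q is None else np.round(q,2))
E
```

```text
tri [0.5178 0.145  0.1614] [0.5185 0.1445 0.1614] plane [0.5173 0.1447 0.1645] [0.5159 0.1415 0.1645]
tri [ 0.5524 -0.0103  0.1617] [ 0.5529 -0.0108  0.1618] plane [ 0.5518 -0.0101  0.1645] [ 0.5504 -0.0126  0.1645]
[[ 0.56   0.198  0.03 ]
 [ 0.61  -0.039  0.03 ]
 [ 0.51  -0.061  0.03 ]
 [ 0.457  0.173  0.03 ]] [0.53422513 0.06779861 0.03      ] yaw 0.21513473485673992 left [0.5171468  0.14595443] right [ 0.55130345 -0.0103572 ]
[ 1.07659617e+00  3.13248947e-01  1.49812577e+00  1.73211471e-05
  1.33098735e+00 -2.23410498e-01]
-3.14 None
-2.62 [ 0.06  0.37  1.51 -0.    1.27  2.67]
-2.09 [ 0.06  0.37  1.51 -0.    1.27  2.15]
-1.57 [ 0.06  0.37  1.51 -0.    1.27  1.63]
-1.05 [ 0.06  0.37  1.51 -0.    1.27  1.1 ]
-0.52 [ 0.06  0.37  1.51 -0.    1.27  0.58]
0.0 [ 0.06  0.37  1.51 -0.    1.27  0.06]
0.52 [ 0.06  0.37  1.51 -0.    1.27 -0.47]
1.05 [ 0.06  0.37  1.51 -0.    1.27 -0.99]
1.57 [ 0.06  0.37  1.51 -0.    1.27 -1.51]
2.09 [ 0.06  0.37  1.51 -0.    1.27 -2.04]
2.62 [ 0.06  0.37  1.51 -0.    1.27 -2.56]
3.14 None
```

Triangulation, the known height (0.1645, measured 0.161), and the block model agree to about 1–2 mm: the left cap is at (0.517, 0.145). Move above it, descend guarded, and grip.

```bash
python3 - <<'E'
from h import *
P=[.5172,.1452]
env.reach([*P,.25],down(0))
print(env.movel([*P,.20],velocity=.15), env.movel([*P,.128],velocity=.08,guard=8))
d=eyes.grab_frame("scene");cv2.imwrite("pics/g.png",cv2.resize(cv2.cvtColor(d["frame"],cv2.COLOR_RGB2BGR)[110:260,150:350],None,fx=3,fy=3))
env.close_gripper(30)
s=monitor.sense()
for k in("clock","position","contact_force","ft_torque","finger_gap","gripper_force","joints"):print(k,np.round(s[k],3))
E
```

```text
False False
clock 4.125
position [0.518 0.145 0.129]
contact_force [ 3.107 -0.176  3.275]
ft_torque [ 0.032 -0.689  0.013]
finger_gap 0.521
gripper_force 30.88
joints [0.055 0.441 1.598 0.    1.1   0.055]
```

View pics/g.png

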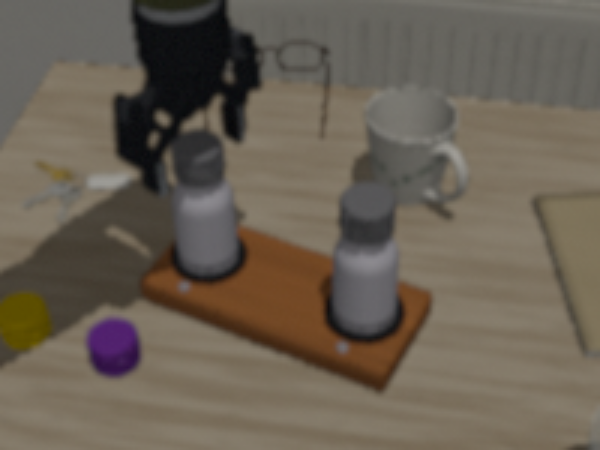

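The picture shows the fingers straddling the left cap at about (200,160) in the crop. The gap is 0.52×85 = 44 mm, so the cap is gripped. Next I probe the turn direction in small steps.

```bash
python3 - <<'E'
from h import *
s=monitor.sense();q=np.array(s["joints"]);t0=s["ft_torque"][2]
def turn(deg): # + = anticlockwise from above (j6 decreases with world yaw)
    a=q.copy();a[5]-=np.radians(deg);env.set_joints(a);return monitor.sense()["ft_torque"][2]-t0
for sg in(1,-1):
    for d in(4,8,12,15):
        m=turn(sg*d);print(sg*d,round(m,3))
        if abs(m)>.25:break
    turn(0)
s=monitor.sense();print(s["clock"],s["finger_gap"],s["gripper_force"],s["contact_force"],s["joints"][5],(R.from_quat(s["ee_rot"]).as_matrix()[:,1]))
E
```

```text
4 0.021
8 -0.052
12 -0.033
15 -0.053
-4 0.019
-8 0.117
-12 0.278
6.55 0.5239965316818739 31.04411048378097 [ 4.40750069  1.02869287 -0.13670249] 0.05771748281780491 [ 0.99999321 -0.0023842   0.00280867]
```

It gives anticlockwise (moment about 0.05) and hits a stop clockwise (moment climbing to 0.28), so it has the ordinary thread. Turn it +75° in steps, then check.

```bash
python3 - <<'E'
from h import *
s=monitor.sense();q=np.array(s["joints"]);q[5]=.055;t0=s["ft_torque"][2]
for d in(25,50,75):
    a=q.copy();a[5]-=np.radians(d);env.set_joints(a);m=monitor.sense();print(d,round(m["ft_torque"][2]-t0,3),np.round(m["contact_force"],1))
env.hold(.3)
s=monitor.sense();p=np.array(s["position"]);z0=s["contact_force"][2]
print(env.movel(p+[0,0,.012],velocity=.03,guard=12))
s=monitor.sense();print(s["clock"],s["position"],np.round(s["contact_force"],1),s["finger_gap"],s["gripper_force"])
E
```

```text
25 0.023 [ 4.6 -1.7  0. ]
50 -0.001 [ 5.5 -1.1 -0.2]
75 0.008 [ 5.1 -1.5  0.6]
False
8.9 [0.51792312 0.14530901 0.14056904] [ 2.5 -0.5  1. ] 0.5210553396366854 31.6630388539852
```

The turn was free, and the lift was free with no force rise. Continue to 80 mm above the mouth: the rim moves from 102 to 210 mm, a total lift of 108 mm.

```bash
python3 - <<'E'
from h import *
p=np.array(monitor.sense()["position"])
print(env.movel([p[0],p[1],.175],velocity=.05,guard=12), env.movel([p[0],p[1],.237],velocity=.08))
env.hold(.5)
s=monitor.sense();print(s["clock"],s["position"],np.round(s["contact_force"],1),s["finger_gap"],s["gripper_force"])
d=eyes.grab_frame("scene");cv2.imwrite("pics/l.png",cv2.resize(cv2.cvtColor(d["frame"],cv2.COLOR_RGB2BGR)[80:260,130:350],None,fx=3,fy=3))
E
```

```text
False False
11.1583 [0.51790876 0.14528331 0.23695704] [-0.5 -0.8 -0.9] 0.5257531370691119 31.579830327355012
```

View pics/l.png

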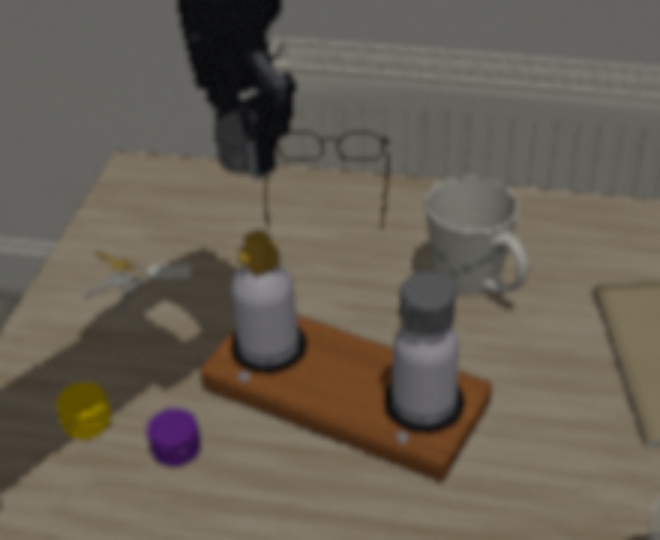

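The left neck is bare (brass, about (260,250)), and the grey cap is in the fingers above it at about (240,145). The other cap is still seated at (428,305).

```bash
python3 -c "
from bench import job
print(job.hand_in())"
```

```text
the job is handed in; nothing more can be done
None
```

The left cap loosened anticlockwise (ordinary thread), came straight off after a 75° turn, and was handed in held still about 8 cm above its cylinder's mouth; the other cap is still seated, and the last picture shows the mug and keys undisturbed (the glass was out of view, but the arm never went near it).

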